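Release a pill bottle with the rocker paddle

TASK

Push the green catch tray fully home under the chute, then press the blue paddle down so the rocker lifts the orange gate and the pill bottle rolls out into the tray, and let the paddle come back up so the gate shuts. Work only by pushing the tray and pressing the paddle: do not touch the bottle or the gate, and leave the other things on the table where they are.

Things in the scene. Friction and masses are not known exactly. Their poses are not given: they have to be found in the camera images.
- dispenser: pill-bottle dispenser fixed to the table, plywood base 6 mm thick. Origin on the table below the gate. White chute, 84 mm wide over clear walls, up to 0.11 m high, runs from its y = -0.11 down to a lip at y = 0.035, 45 mm above the table. Wooden rocker above it along x between posts at x = -0.075 (120 mm high); paddle on the -x side (towards the robot), tray and track on the +y side. z up
- paddle (a point): flat blue press paddle on the near end of the rocker, 40 mm (x) by 40 mm (y), 6 mm thick, free space below. This point is the centre of its top face, 119 mm above the table at rest and 34 mm lower when pressed right down; x points along the rocker towards the gate. It springs back up when let go
- rocker (a joint): angle of the rocker: 0 at rest (gate shut), 0.45 rad at its stop with the paddle right down (gate fully open). The gate clears the bottle at about 0.3 rad. A spring returns it: about 3 N at the paddle to start, 6 to 7 N at the stop
- gate (a point): orange upright gate plate, 36 mm wide, 47 mm high, 4 mm thick, hung from the far end of the rocker across the chute; this point is the middle of its lower edge. It goes up as the paddle goes down
- bottle: empty pill bottle, amber with a white cap, loose, lying in the chute behind the gate, 31 mm diameter, 62 mm long; origin at its centre, its x along its length. About 22 g. Once the gate is up it rolls out to +y of the dispenser and drops into the tray in about a second
- tray (a joint): how far the tray is pulled out from under the chute's lip along the dispenser's +y, in m: 0 fully home (hard stop), 0.11 at most. Slides with about 1 N of friction, stays where it is left
- tray_push (a point): middle of the outer (+y) face of the tray's tall end wall, 31 mm above the table; axes as the dispenser's. Wall 100 mm wide (x), 6 mm thick, top 51 mm above the table; push it towards -y to bring the tray home. Beyond it in +y is free space above the track plate (top 6 mm above the table; side rails 16 mm high, 58 mm either side of the middle)
- tray_in (a point): centre of the floor of the green catch tray, 11 mm above the table; the axes are the dispenser's. Inside 92 mm (x) by 100 mm (y); sides 25 mm and chute-side wall 12 mm high
- organizer: clear acrylic weekly pill organizer, closed, loose, 70 x 170 x 32 mm high, behind the chute; origin at the centre of its underside, long along its y. Bystander
- coaster: round wooden coaster, loose, 94 mm across, 9 mm thick; origin at the centre of its underside. Bystander
- flashlight: silver aluminium flashlight with a black sliding switch, lying along its y axis, loose, 130 mm long, up to 33 mm wide and high, in front of the tray track; origin at the middle of its underside. Bystander
- mug: blue mug, loose, 80 mm across, 95 mm high, standing on the coaster, handle towards its +y; origin at the centre of its underside. Bystander
Not all that is in view belongs to the job. There is more than one size of the bottle; the job needs the middle-sized.

How it is judged:
By the outcome, as a careful person would: the job done as asked, in the order asked, and still so for the second after the job is handed in, with the robot touching nothing.
It also fails if it takes over 42 s, if anything falls off the work surface, if the arm or the gripper's body presses on something with over 40 N, if the wrist force passes 120 N, or if a joint passes its speed limit or range.

ROBOT

A 7-joint arm with a two-finger parallel gripper is mounted at the origin on the work surface. World frame = base frame: x ahead of the robot, y to its left, z up, the work surface at z = 0. Lengths are in m, angles in rad, forces in N, time in s.
With the tool pointing down it reaches from about 0.4 to 0.85 m from the base axis. Payload 4.5 kg.
Tool frame: the origin (TCP) lies on the mounting face of the last link; the fingertips stand 173 mm ahead of it and the grasp point (between the pads) lies 155 mm ahead of it; z points along the fingers, y is the direction in which the jaws open and shut (so a half turn about z gives the same grasp; the last joint's range is limited). The gripper opens to 85 mm and grips with 20 to 120 N. Pads are 22 mm wide; open, the fingers measure 114 mm over their backs; the gripper's body (76 mm by 85 mm) begins 54 mm behind the grasp point. The pads swing forward as they close: fully open they stand 13 mm farther back than shut.
Start: joints at [-1.213, 0.689, -0.195, 1.565, 0.157, 0.902, -0.215], TCP at [0.199, 0.593, 0.405] pointing down, gripper open.
Joint ranges: [-3.01, 3.01], [-0.46, 2.08], [-1.47, 1.51], [0.13, 2.56], [-1, 4.14], [0.04, 2.09], [-2.66, 2.66]. Speed limits (rad/s): [2.57, 2.57, 3.14, 3.14, 3.14, 3.14, 3.14].

INTERFACE

Orientations are given as a unit quaternion [w, x, y, z].
In Python, from cell import goto, move_l, move_joints, gripper_open, close_gripper, hold, ik, get_state, snapshot, get_calibration, IKError, sign_off, trace gives the robot as it stands. Calls block until the motion is done:
- goto(position, orientation): joint-space move of the TCP to a pose.
- move_l(position, attitude=None, feed=0.15): straight line of the TCP; attitude=None keeps the orientation; feed is the mean speed in m/s.
- move_joints(angles): joint-space move.
- gripper_open() and close_gripper(grip_force=None): open the fingers fully, or close them until they stop; grip_force is the grip in N (None keeps the last).
- hold(seconds).
- ik(position, orientation): joint angles nearest the present ones, or None.
- get_state(): the state.
- snapshot(name): name is "side" or "top" or "wrist"; returns the picture (420x560x3 uint8, blue, green, red); there is no depth.
- get_calibration(name): a dict with "intrinsics" (3x3 intrinsics, pixels), "xyz" and "attitude" of the camera in the world. Camera axes: x right, y down, z forward; pixel columns grow to the right and rows downward; lengths in m; the calibration is good to about 2 mm. The wrist camera is an equidistant fisheye: a pixel r from the principal point sees the ray r / f radians off the axis. A picture is of the moment at which its call begins: read the wrist's pose just before it. get_calibration takes no time and is no camera call; for the wrist camera it gives the pose at the moment of the call.
A pose or a line that the arm cannot do raises IKError and nothing moves.
- sign_off(): hands the job in, once; it reports no verdict.
Trained networks look in the newest picture that a camera, given by its name, has taken for a name from the list of things; names that differ only in an ending like _2 or _b are one class to them, and where a whole thing is asked for, a point or a joint stands for the part that bears it (a point fixed in the world has none). Each returns a list of dicts, best first, with "p" (0 to 1); they miss things now and then, are a little off and sometimes report something else, mostly with a low value. They report only what shows in the picture. A call takes as long as a camera call. They do not tell look-alikes from the thing itself.
- trace(label, camera): "pixels" (420x560 bool, what is visible of it) and "uv" ([column, row] in pixels, amid what is visible of it).
The state is a dict: "t": time; "joint_pos": joint angles; "joint_velocities": joint speeds; "joint_torque": joint torques, N m; "tcp_pos": TCP position; "tcp_rot": TCP orientation; "wrist_force": force on the tool from outside, world axes, zero at the start; "wrist_torque": the same for the moment, N m; "finger_gap": finger opening in m.
Only numpy, scipy, OpenCV 4.12 (cv2) and the standard library are available. Lean on these libraries where they do the work, as an engineer would, in place of code of your own. Each camera call takes 0.05 s, during which the arm holds its last target.

## Working session

There is one attempt and no reset: what is moved stays moved. The work goes in short steps, each a Python script; the robot and the scene stay as the last script left them, time stands still between calls to the robot, and variables do not carry over. Pictures are saved under pics/ and viewed, and the job is handed in when it is done.

```bash
ls; mkdir -p pics
python3 - <<'E'
from cell import *
import cv2
for n in ["side","top","wrist"]:
    c=get_calibration(n); im=snapshot(n); cv2.imwrite(f"pics/{n}0.png",im); print(n,c)
s=get_state(); print(s)
E
```

```text
pics
side {'intrinsics': array([[415.57379233,   0.        , 285.44662835],
       [  0.        , 415.57379233, 206.00103447],
       [  0.        ,   0.        ,   1.        ]]), 'xyz': array([0.09355882, 0.46863697, 0.51115155]), 'attitude': array([ 0.14830805, -0.27430653,  0.818208  , -0.48300757])}
top {'intrinsics': array([[486.29878171,   0.        , 278.48506979],
       [  0.        , 486.29878171, 211.52924084],
       [  0.        ,   0.        ,   1.        ]]), 'xyz': array([ 0.3748992 , -0.13977809,  0.94476277]), 'attitude': array([ 0.05346134, -0.70400806,  0.70534752, -0.0632409 ])}
wrist {'intrinsics': array([[325.1922621 ,   0.        , 279.20038117],
       [  0.        , 325.1922621 , 208.54458521],
       [  0.        ,   0.        ,   1.        ]]), 'xyz': array([0.12396553, 0.61798706, 0.37329054]), 'attitude': array([0.12601027, 0.80201611, 0.57693266, 0.08966758])}
{'t': 0.15, 'joint_pos': array([-1.21320003,  0.6898143 , -0.19453871,  1.56609555,  0.15728975,
        0.90250816, -0.21508348]), 'joint_velocities': array([-0.00069224, -0.00294683, -0.00071829, -0.00246516,  0.00108109,
       -0.00139665, -0.00079153]), 'joint_torque': array([-1.29103224e-03, -5.39940476e+01, -1.26825448e+00, -1.58719826e+01,
        9.26641485e-03,  6.58290664e-03,  8.72076555e-06]), 'tcp_pos': array([0.19878808, 0.5922822 , 0.40405659]), 'tcp_rot': array([-7.14456264e-05,  1.61150786e-01,  9.86929536e-01, -7.14509619e-04]), 'wrist_force': array([-0.61320331, -0.40525649,  0.25428724]), 'wrist_torque': array([-0.09067151, -0.03001535,  0.0238106 ]), 'finger_gap': 0.08570797251008584}
```

View pics/side0.png

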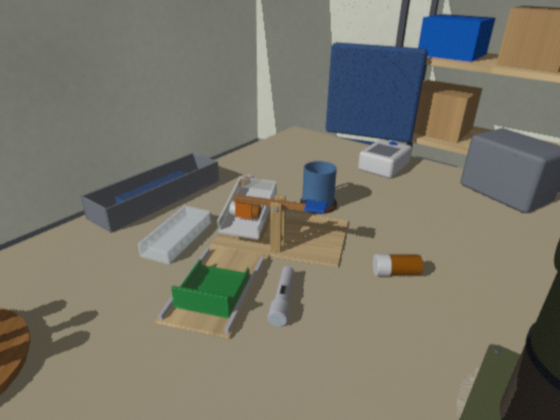

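View pics/top0.png

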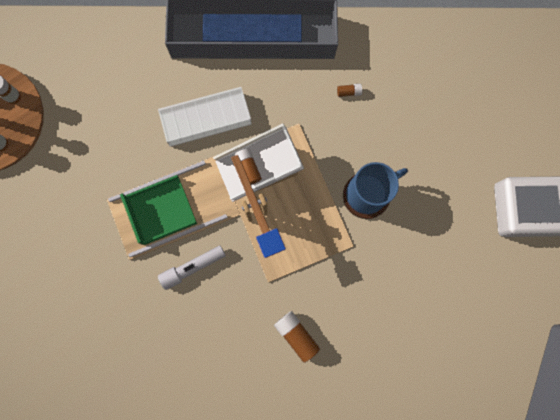

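View pics/wrist0.png

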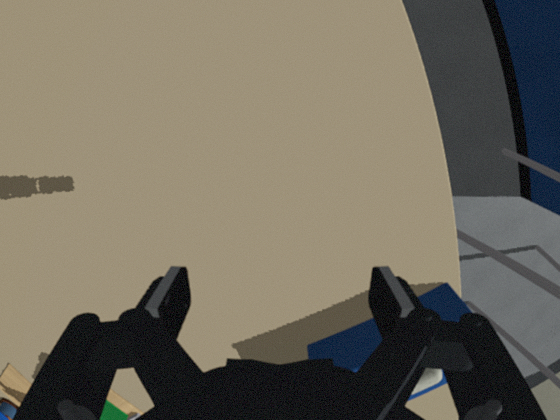

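Top view: the green tray is around (160,210), the chute with the bottle around (255,165), the blue paddle at (270,243) and the flashlight at (190,268). The other two bottles, at (350,90) and (297,338), look smaller and larger than the one in the chute. I'll measure these next.

```bash
cat > h.py <<'E'
import numpy as np, cv2
from cell import *
from scipy.spatial.transform import Rotation as R
def q2R(q): return R.from_quat([q[1],q[2],q[3],q[0]]).as_matrix()
def ray(c,uv):
    uv=np.atleast_2d(np.asarray(uv,float)); K=c["intrinsics"]
    d=np.c_[(uv[:,0]-K[0,2])/K[0,0],(uv[:,1]-K[1,2])/K[1,1],np.ones(len(uv))]
    return d@q2R(c["attitude"]).T
def atz(c,uv,z):
    d=ray(c,uv); o=c["xyz"]; return o+d*((z-o[2])/d[:,2])[:,None]
def proj(c,P):
    P=np.atleast_2d(P); X=(P-c["xyz"])@q2R(c["attitude"]); K=c["intrinsics"]
    return np.c_[X[:,0]/X[:,2]*K[0,0]+K[0,2],X[:,1]/X[:,2]*K[1,1]+K[1,2]]
def tri(c1,u1,c2,u2):
    d1=ray(c1,u1)[0];d2=ray(c2,u2)[0]
    A=np.c_[d1,-d2]; s=np.linalg.lstsq(A,c2["xyz"]-c1["xyz"],rcond=None)[0]
    a=c1["xyz"]+s[0]*d1;b=c2["xyz"]+s[1]*d2
    return (a+b)/2,np.linalg.norm(a-b)
E
python3 - <<'E'
from h import *
ct,cs=get_calibration("top"),get_calibration("side")
t=snapshot("top"); snapshot("side")
big=t.copy()
for l in ["paddle","tray","gate","bottle","flashlight","organizer","mug","dispenser"]:
    for cam in ["top","side"]:
        r=trace(l,cam)
        for e in r[:3]:
            m=e["pixels"].astype(np.uint8); n=m.sum()
            rect=cv2.minAreaRect(np.argwhere(m)[:,::-1].astype(np.float32))
            print(l,cam,round(e["p"],2),np.round(e["uv"],1),n,np.round(cv2.boxPoints(rect),1).tolist())
            if cam=="top":
                cn,_=cv2.findContours(m,0,2); cv2.drawContours(big,cn,-1,(0,255,255),1)
cv2.imwrite("pics/top1.png",cv2.resize(big[50:300,90:430],None,fx=2.3,fy=2.3,interpolation=cv2.INTER_CUBIC))
E
```

```text
paddle top 0.82 [260.8 223.1] 1281 [[222.39999389648438, 160.39999389648438], [243.89999389648438, 151.1999969482422], [286.1000061035156, 249.6999969482422], [264.70001220703125, 258.8999938964844]]
paddle side 0.78 [262.9 204.3] 1057 [[233.0, 195.0], [326.0, 195.0], [326.0, 219.0], [233.0, 219.0]]
paddle side 0.74 [243.3 251.4] 13842 [[150.6999969482422, 319.70001220703125], [251.89999389648438, 156.60000610351562], [363.1000061035156, 225.60000610351562], [261.8999938964844, 388.70001220703125]]
tray top 0.86 [159.4 208.8] 3370 [[118.9000015258789, 194.8000030517578], [178.1999969482422, 172.5], [197.8000030517578, 224.8000030517578], [138.5, 247.10000610351562]]
tray side 0.59 [211.  289.1] 2954 [[167.10000610351562, 307.5], [176.5, 255.89999389648438], [250.60000610351562, 269.5], [241.10000610351562, 321.1000061035156]]
tray side 0.24 [261.9 204.1] 1012 [[231.60000610351562, 217.8000030517578], [233.1999969482422, 194.5], [326.29998779296875, 201.10000610351562], [324.70001220703125, 224.39999389648438]]
gate top 0.93 [259.7 224. ] 1368 [[217.1999969482422, 163.39999389648438],
[... 1969 characters left out ...]
6000061035156, 148.8000030517578], [407.20001220703125, 169.60000610351562], [380.79998779296875, 222.39999389648438]]
mug side 0.7 [320.7 181.8] 1259 [[300.79998779296875, 204.39999389648438], [305.20001220703125, 159.5], [337.1000061035156, 162.6999969482422], [332.6000061035156, 207.60000610351562]]
dispenser top 0.85 [257.8 204.1] 19835 [[103.4000015258789, 199.6999969482422], [298.1000061035156, 116.69999694824219], [353.1000061035156, 245.89999389648438], [158.39999389648438, 328.79998779296875]]
dispenser side 0.69 [241.8 252.1] 13662 [[151.89999389648438, 319.8999938964844], [251.39999389648438, 157.0], [362.20001220703125, 224.6999969482422], [262.70001220703125, 387.6000061035156]]
```

View pics/top1.png

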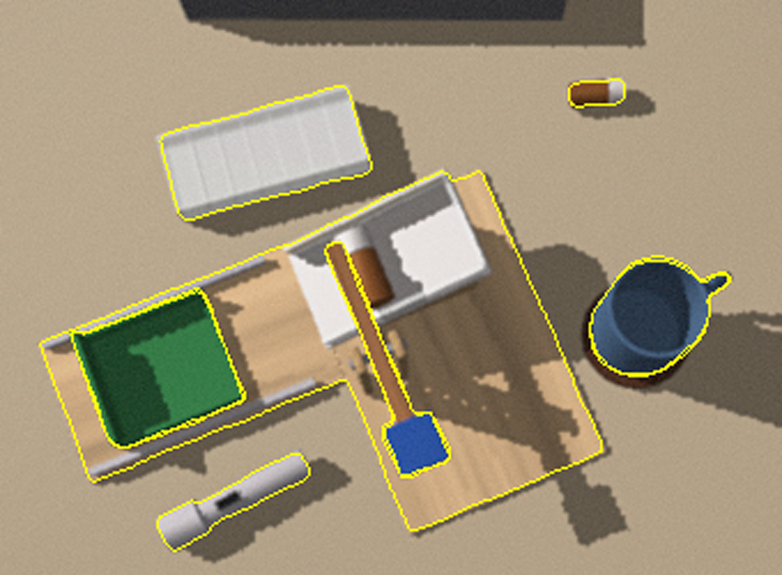

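The overlay agrees with the scene: tray end-wall corners at zoomed (75,333) and (118,445), paddle at zoomed (417,444). I'll fit the dispenser's yaw and position from these.

Run:
```python
from h import *
ct,cs=get_calibration("top"),get_calibration("side")
f=lambda p:(np.array(p,float)+.5)/2.3-.5+np.array([90,50])
def yaw(v): return np.degrees(np.arctan2(v[1],v[0]))
b=atz(ct,f([(40,345),(92,480),(605,450),(410,530),(485,172)]),.006)
print("base",b[:,:2].round(4).tolist()); 
for i,j,n in[(0,1,'-x'),(2,4,'+x'),(2,3,'+y')]: print(n,yaw(b[j]-b[i]),np.linalg.norm(b[j]-b[i]))
t=snapshot("top"); s=snapshot("side")
def mask(im,h0,h1,smin,box):
    h=cv2.cvtColor(im,cv2.COLOR_BGR2HSV); m=(h[...,0]>=h0)&(h[...,0]<=h1)&(h[...,1]>smin)&(h[...,2]>40)
    k=np.zeros_like(m); k[box[1]:box[3],box[0]:box[2]]=1; return (m&k).astype(np.uint8)
bl=mask(t,108,125,150,(240,215,310,270)); 
q=cv2.boxPoints(cv2.minAreaRect(np.argwhere(bl)[:,::-1].astype(np.float32)))
print("blue px",bl.sum(),q.tolist()); p=atz(ct,q,.119); print(p.round(4).tolist(),p.mean(0)); 
print([ (np.linalg.norm(p[i]-p[i-1]).round(4),yaw(p[i]-p[i-1]).round(1)) for i in range(4)])
g=mask(t,45,75,120,(100,150,230,270))
q=cv2.boxPoints(cv2.minAreaRect(np.argwhere(g)[:,::-1].astype(np.float32)));print("green",q.tolist())
w=atz(ct,f([(73,333),(118,447)]),.051); print("wall top",w.round(4).tolist(),np.linalg.norm(w[1]-w[0]),yaw(w[0]-w[1]))
cv2.imwrite("pics/side1.png",cv2.resize(s[170:350,140:360],None,fx=3.4,fy=3.3,interpolation=cv2.INTER_CUBIC))
cv2.imwrite("pics/top2.png",cv2.resize(t[130:290,100:300],None,fx=4,fy=3.75,interpolation=cv2.INTER_CUBIC))
```

```text
base [[0.5551, 0.1821], [0.4405, 0.1326], [0.4648, -0.2969], [0.3985, -0.1326], [0.7095, -0.1982]]
-x -156.67502695278108 0.1248389899677841
+x 21.95759345847883 0.26385179717280316
+y 111.990923495746 0.1772061228927386
blue px 466 [[256.224853515625, 236.73965454101562], [276.31951904296875, 228.36688232421875], [284.63311767578125, 248.31954956054688], [264.5384521484375, 256.69232177734375]]
[[0.469, -0.1133, 0.119], [0.4834, -0.1477, 0.119], [0.4492, -0.1617, 0.119], [0.435, -0.1276, 0.119]] [ 0.45914449 -0.13757027  0.119     ]
[(np.float64(0.0369), np.float64(22.7)), (np.float64(0.0372), np.float64(-67.3)), (np.float64(0.037), np.float64(-157.7)), (np.float64(0.037), np.float64(112.5))]
green [[120.12135314941406, 194.7258758544922], [176.5402374267578, 172.9276580810547], [196.10743713378906, 223.57215881347656], [139.6885528564453, 245.37037658691406]]
wall top [[0.5564, 0.1405, 0.051], [0.4636, 0.1002, 0.051]] 0.1012077632529492 23.518792452554262
```

View pics/side1.png

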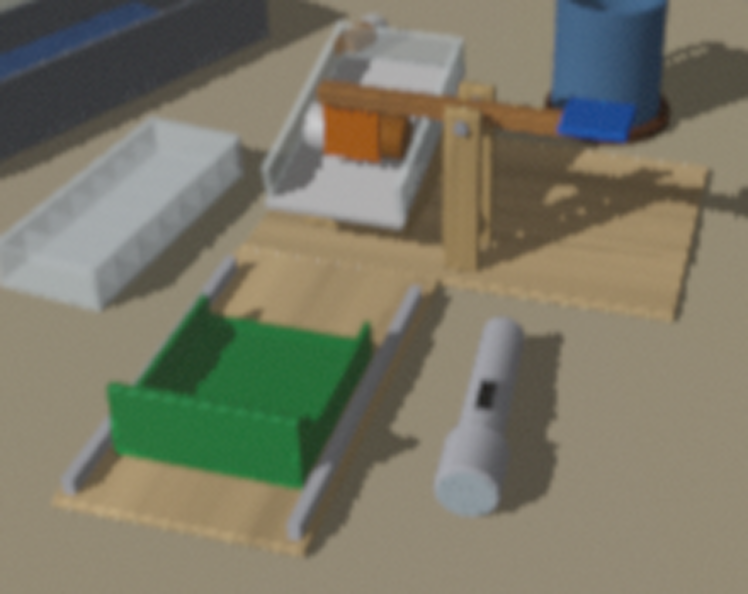

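View pics/top2.png

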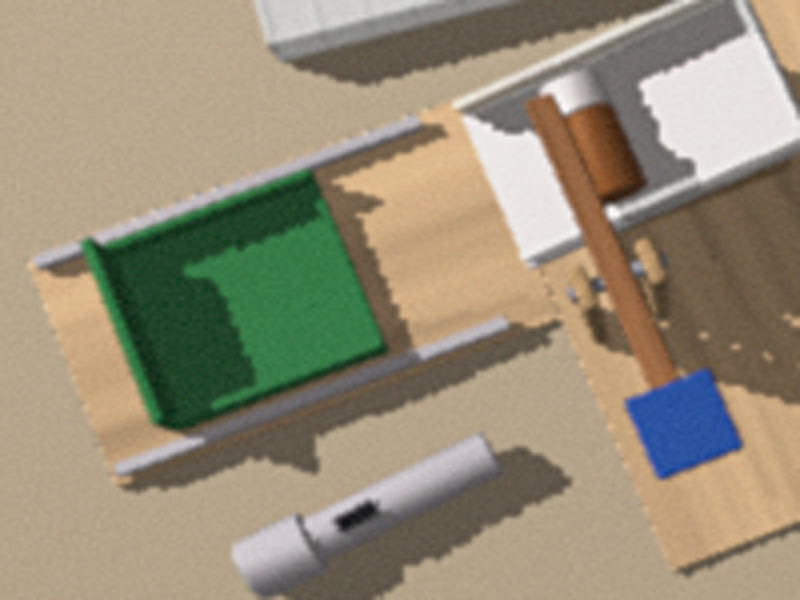

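```bash
cat >> h.py <<'E'
TH=np.radians(22.6)
DX=np.array([np.cos(TH),np.sin(TH),0]);DY=np.array([-np.sin(TH),np.cos(TH),0])
M=np.c_[DY,np.cross([0,0,-1],DY),[0,0,-1]]
q=R.from_matrix(M).as_quat(); Q=[q[3],q[0],q[1],q[2]]
WALL=np.array([.510,.1204,0]); PAD=np.array([.4591,-.1376,.119])
def F(): 
    s=get_state(); return s["t"],s["tcp_pos"],s["wrist_force"]
E
python3 - <<'E'
from h import *
print(proj(get_calibration("side"),[PAD,WALL+[0,0,.051]]))
for z in(.32,.195): print(ik(WALL+DY*.05+[0,0,z],Q),ik(PAD+[0,0,.173],Q))
close_gripper(20)
goto(WALL+DY*.05+[0,0,.32],Q)
print(F(),get_state()["finger_gap"])
E
```

```text
[[314.16352213 204.9769826 ]
 [200.63302449 291.4386769 ]]
[-0.37911692  0.68020006 -0.0601619   1.97105819  0.08005506  0.4925551
 -0.10203991] [ 0.33490658  0.70439678 -0.22418819  2.09740986  0.39903299  0.37959163
  0.18403809]
[-0.38825314  0.90932988 -0.04635245  2.02159569  0.17280094  0.21428466
 -0.19121895] [ 0.33490658  0.70439678 -0.22418819  2.09740986  0.39903299  0.37959163
  0.18403809]
(3.8083, array([0.49063939, 0.16810345, 0.32015655]), array([-0.72886674, -0.39481331, -0.53562721])) -0.00010317254751237139
```

Run:
```python
from h import *
Z=np.array([0,0,.197])
move_l(WALL+DY*.05+Z,feed=.2)
t,p,f0=F(); print(t,p,f0)
cv2.imwrite("pics/side2.png",snapshot("side"))
d=.05; move_l(WALL+DY*.02+Z,feed=.1); d=.02
while d>-.12:
    d-=.01
    move_l(WALL+DY*d+Z,feed=.08)
    t,p,f=F(); fy=(f-f0)@DY
    print(round(t,2),round(d,3),round((p-WALL)@DY,4),(f-f0).round(2),round(fy,2))
    if fy>4: break
cv2.imwrite("pics/top3.png",snapshot("top"))
```

```text
4.575 [0.4910465  0.16701948 0.19759024] [-0.19147027  0.07599024 -0.18522183]
5.35 0.01 0.0099 [ 0.03 -0.44 -0.06] -0.41
5.62 0.0 -0.0007 [-0.35  0.19 -0.47] 0.31
5.9 -0.01 -0.0109 [0.69 1.06 0.04] 0.71
6.17 -0.02 -0.0209 [-0.3   0.1   0.88] 0.21
6.45 -0.03 -0.0309 [-0.45 -0.48  0.49] -0.27
6.72 -0.04 -0.0408 [ 0.22 -0.51  0.63] -0.56
7.0 -0.05 -0.0509 [0.02 1.39 0.24] 1.27
7.28 -0.06 -0.0608 [0.31 0.35 0.31] 0.21
7.55 -0.07 -0.0709 [-0.22 -0.14  0.09] -0.04
7.83 -0.08 -0.0742 [-4.99 12.48  4.44] 13.44
```

View pics/top3.png

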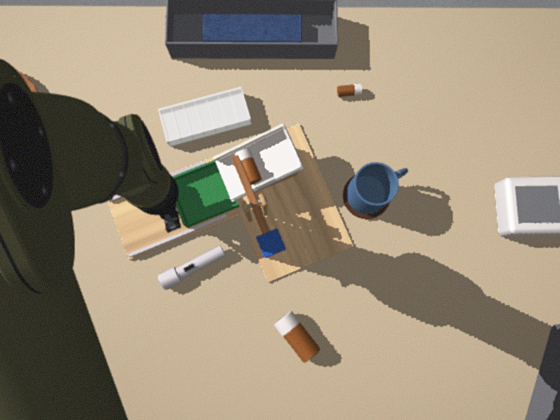

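View pics/side2.png

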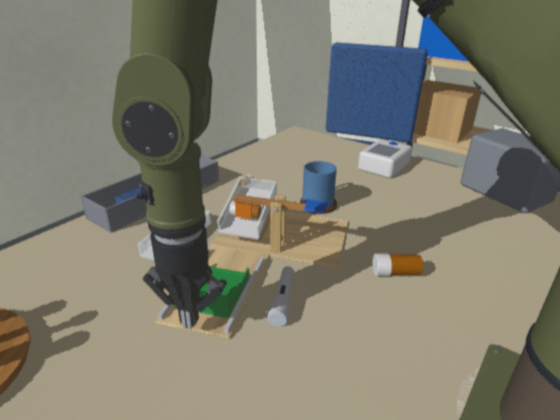

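The tray hit a hard stop at 13 N. Its wall is about 0.133 m from the paddle line, and the top view shows it tight against the chute lip. The bottle is still in the chute. Next: retreat and move over the paddle.

Run:
```python
from h import *
move_l(WALL-DY*.04+[0,0,.197],feed=.1)
move_l(WALL-DY*.04+[0,0,.36],feed=.25)
cv2.imwrite("pics/side3.png",snapshot("side"))
goto(PAD+[0,0,.24],Q)
print(F())
cv2.imwrite("pics/top4.png",snapshot("top"))
move_l(PAD+[0,0,.173+.012],feed=.1)
print(F())
cv2.imwrite("pics/side4.png",snapshot("side"))
```

```text
(10.1917, array([ 0.45988333, -0.13618631,  0.35864138]), array([0.11501474, 0.06193059, 0.3167927 ]))
(10.9417, array([ 0.45945773, -0.13719654,  0.30420979]), array([ 0.08567205, -0.23975508,  0.05428409]))
```

View pics/side3.png

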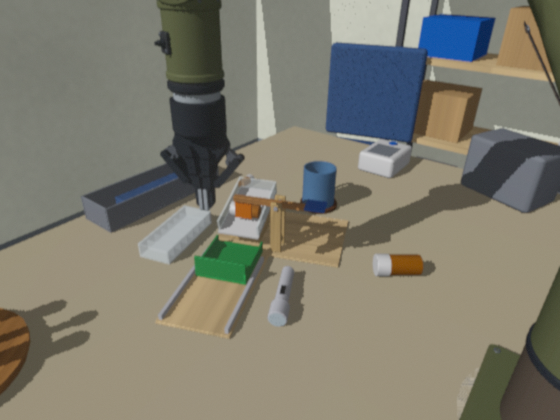

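View pics/side4.png

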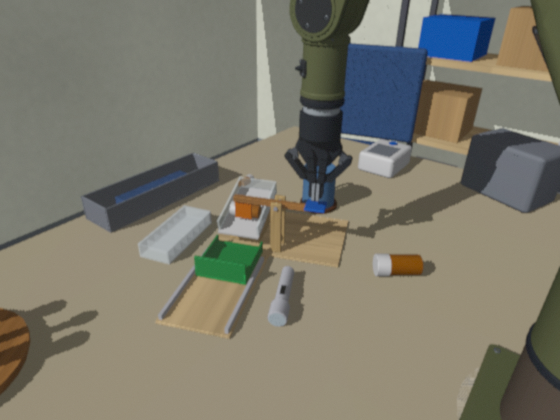

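View pics/top4.png

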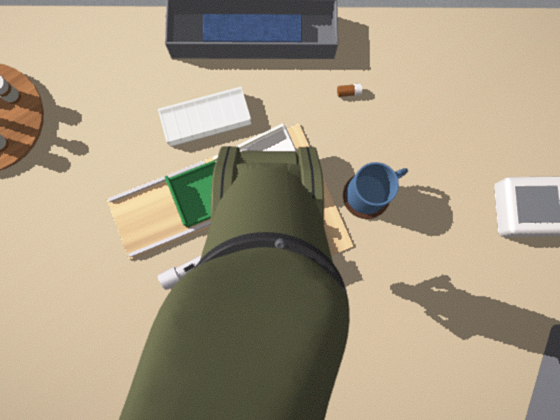

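The tray sits tight under the lip (side view (228,262)) and the fingertips are right over the paddle at (316,205). Pressing now.

```bash
python3 - <<'E'
from h import *
f0=F()[2]; z=.119
move_l(PAD*[1,1,0]+[0,0,.173+.119],feed=.1); print(F()[2]-f0)
move_l(PAD*[1,1,0]+[0,0,.173+.095],feed=.12)
z=.095; print(F()[2]-f0)
while z>.078:
    z-=.003
    move_l(PAD*[1,1,0]+[0,0,.173+z],feed=.08)
    t,p,f=F(); print(round(t,2),round(z,3),round(p[2]-.173,4),(f-f0).round(2))
    if (f-f0)[2]>11: break
hold(.7)
cv2.imwrite("pics/side5.png",snapshot("side"))
hold(.6)
cv2.imwrite("pics/side6.png",snapshot("side")); print(F())
E
python3 -c "
import cv2,numpy as np
a=[cv2.imread(f'pics/side{i}.png')[150:320,150:370] for i in(5,6)]
cv2.imwrite('pics/c56.png',cv2.resize(np.hstack(a),(800,309)))"
```

```text
[-0.58959713  0.08621022  3.15569246]
[-0.28488767  0.95665862  6.07621588]
11.86 0.092 0.093 [0.28 1.34 6.68]
12.11 0.089 0.0901 [0.9  1.59 7.48]
12.36 0.086 0.0876 [ 0.71  1.37 10.86]
12.61 0.083 0.0865 [-1.92  3.08 32.12]
(14.0083, array([ 0.46001364, -0.13724066,  0.25950306]), array([-2.92286466,  2.0635028 , 32.21643762]))
```

View pics/c56.png

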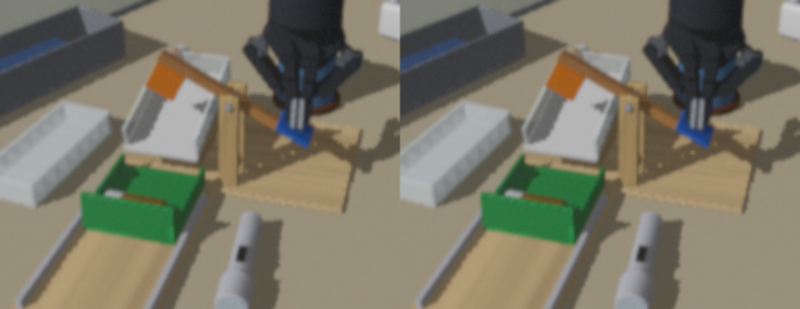

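The paddle is fully down, the gate is up and the bottle lies in the tray (crop (135,198)). I'll let the paddle up and retract.

Run:
```python
from h import *
move_l(PAD*[1,1,0]+[0,0,.173+.13],feed=.05)
move_l(PAD*[1,1,0]+[0,0,.42],feed=.2)
goto(np.array([.25,.45,.42]),Q)
hold(.5)
cs=snapshot("side");ct=snapshot("top"); print(F())
for i,(n) in enumerate(["side","top"]):
    for e in trace("bottle",n): print(n,round(e["p"],2),e["uv"])
cv2.imwrite("pics/f_side.png",cv2.resize(cs[150:320,150:370],None,fx=3.5,fy=3.5)); cv2.imwrite("pics/f_top.png",ct)
```

```text
(18.6583, array([0.2499992 , 0.45000022, 0.42001318]), array([ 0.09867787, -0.07601626, -0.64217246]))
side 0.78 [398.1, 264.4]
side 0.42 [227.7, 259.6]
top 0.7 [298.5, 333.1]
top 0.61 [184.6, 197.3]
top 0.6 [262.1, 221.7]
top 0.59 [348.9, 87.5]
```

View pics/f_side.png

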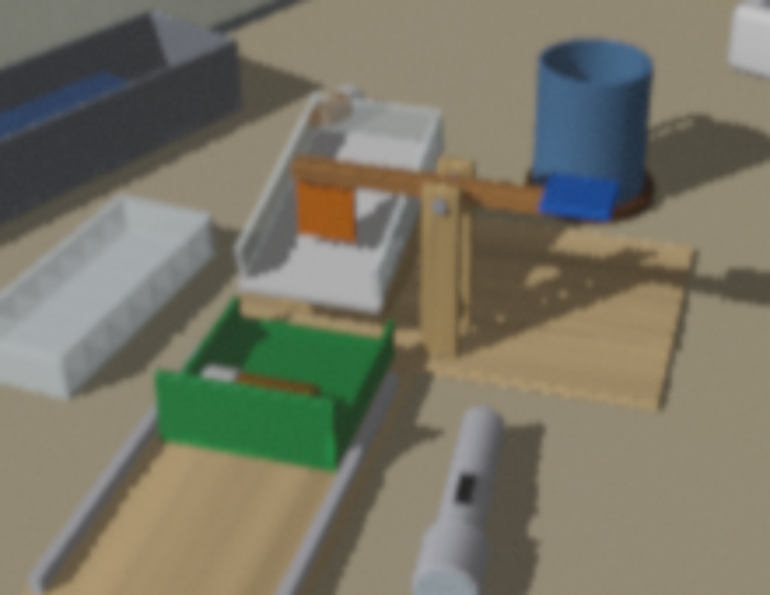

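View pics/f_top.png

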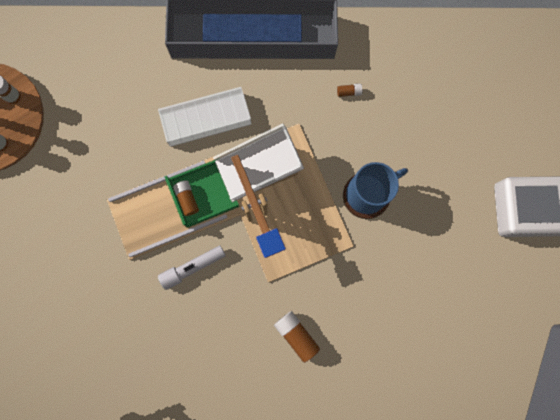

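The bottle lies in the tray at top (186,198), the gate is shut, the paddle is back up at (270,243) and the other things haven't moved. I'll check that the tray stayed home when the bottle hit it.

Run:
```python
from h import *
def g(im):
    h=cv2.cvtColor(im,cv2.COLOR_BGR2HSV); return (h[...,0]>=45)&(h[...,0]<=75)&(h[...,1]>120)&(h[...,2]>30)
def left(m,rows): return [int(np.argwhere(m[r,150:260])[0][0])+150 for r in rows]
a,b=cv2.imread("pics/top4.png"),cv2.imread("pics/f_top.png")
print(left(g(a),range(184,206,3)),left(g(b),range(184,206,3)))
a,b=cv2.imread("pics/side4.png"),snapshot("side")
for m in(g(a),g(b)):
    m=m[230:300,180:270]; print(m.sum(),[int(np.argwhere(m[:,c])[-1][0])+230 for c in range(18,66,6)])
```

```text
[168, 170, 171, 172, 173, 174, 175, 177] [168, 169, 171, 172, 173, 174, 175, 177]
1726 [274, 275, 277, 278, 279, 280, 281, 282]
1628 [275, 275, 277, 278, 279, 280, 281, 282]
```

```bash
python3 -c "
from cell import *
sign_off(); print(get_state()['t'])"
```

```text
the job is handed in; nothing more can be done
the job is handed in; nothing more can be done
```

The job is done and handed in; the clock read about 18.7 s at my last state reading, and no verdict was reported.

- **Tray:** I pushed it home with the closed fingertips until it hit a hard stop at about 13 N.
- **Paddle:** I pressed it down to its stop, with a peak of about 32 N on the wrist. I held it until the pictures showed the middle-sized bottle in the tray, then let it up.
- **Arm:** it finished clear of the scene, touching nothing.

**Last checks:**
- **Final state:** the last pictures show the bottle lying in the tray, the gate shut and the paddle back at rest. The bystanders look unmoved by eye; I didn't measure them.
- **Tray after the drop:** its outline is the same before and after the bottle landed, to within 1 pixel (about 2 mm).
- **Disagreements:** the paddle's side-view position was about 2 pixels off the top-view estimate, within the stated calibration. The bottle detector also reported one false hit on the rocker. Neither affected the job.

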